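# Unhook a wood sample and clamp it upright in the edging jig

## Task

Take the dark wood sample off its display peg, lifting it so that its eye clears the peg's upturned tip, and stand it upright, eye end up, between the fence and the orange pad of the clamping jig, pushed home against the red end stop. Then turn the crank clockwise until the pad touches the sample and give it a quarter turn more, no further. Do not drop the sample, leave the pale sample hanging on its peg and do not disturb the other things on the table.

Things in the scene. Friction and masses are not known exactly. Their poses are not given: they have to be found in the camera images.
- sample: Dark wood paddle: 12 mm thick (x), 110 wide (y), 118 tall (z), 0.1 kg. Origin: centre of lower edge. Eye 30 mm wide, through along x, 52 to 80 mm up; above it, to 118, a tab 64 wide: grip it across the thickness. It hangs on one peg by the eye's upper edge (lower edge 89 mm above the table); the peg's tip reaches 10 mm higher. Raised 10 to 20 mm (best 15) it slides off over the tip.
- other: Pale plywood paddle of the same size and frame, hanging on the other peg; leave it hanging.
- stand: Fixed wooden display stand. Origin on the table, z up; the pegs point to its -x (towards the robot), samples slide off that way. Two level steel pegs, 8 mm thick, at y = +80 and -80 mm, axis 165 mm above the table, from a crossbar (front at x = +60 mm, top 179 mm above the table) to upturned tips at x = -85 mm.
- left_tip (a point): Top of the upturned tip of the peg at the stand's +y: 179 mm above the table, 10 mm above the peg's upper side.
- right_tip (a point): The same point on the peg at the stand's -y.
- jig: Fixed clamping jig; aluminium base 200 x 170 mm, top 10 mm above the table. Origin on the table, z up, x across the gap from the crank (robot's side) to the fence, y along the gap. Red end stop across the gap, top 50 mm above the table, its face (looking to +y) at y = -60 mm: a sample home against it has its origin at y = -5 mm. The +y end is open. Crank axis upright at x = -58, y = 0 mm.
- fence: Blue fixed jaw on the jig's base, 20 mm thick (x), 100 long (y), 40 tall; its distance from the crank differs per setup. Origin: centre of its underside, 10 mm above the table; axes as the jig's. Its flat face looks to -x, 10 mm from the origin: a sample flat against it has its origin at x = -16 mm in this frame.
- pad_face (a point): Centre of the clamping face of the orange sprung pad (90 mm long, top 50 mm above the table); it looks to the jig's +x, at the fence, and the crank drives it that way.
- crank (a joint): Crank angle, rad; grows clockwise seen from above and drives the pad 16 mm towards the fence per turn. Start differs. At 0 the handle lies at the jig's -x from the crank axis and the pad face at x = +20 mm in the jig's frame. Stays where left; 1.5 to 2.2 N at the handle turns it.
- crank_handle (a point): Top centre of the crank's upright black handle: round, 20 mm thick, from 53 to 96 mm above the table, 40 mm from the crank axis. The arm under it is at most 59 mm above the table (hub screw).
- pad (a joint): How far the pad is pressed back into its carriage, m: 0 while it touches nothing, then about 0.004 per quarter turn of the crank beyond touching (spring 2.5 N per mm, about 10 N at a quarter turn; bottoms at 0.0095).
- tub: Bystander, not to be disturbed: white plastic tub, 160 mm wide, 130 mm tall.
- glue: Bystander, not to be disturbed: yellow bottle with a red cap, 60 mm wide, 170 mm tall.
- jar: Bystander, not to be disturbed: glass jar, 70 mm wide, 90 mm tall.
- mallet: Bystander, not to be disturbed: hammer lying flat.
- offcut: Bystander, not to be disturbed: pale wooden block 160 x 70 x 22 mm lying flat.
- coffee: Bystander, not to be disturbed: brown cardboard cup, 80 mm wide, 100 mm tall.

How it is judged:
On the way, in this order (a step that is already met when the one before it is completed fails the run):
1. the dark sample has been slid off the front of its peg, over the tip, still held up (x of sample in the frame of stand below -0.1 m and height (world z) of sample above 0.07 m), for 0.05 s.
2. the dark sample stands on the jig's base between fence and pad (y of sample in the frame of jig between -0.015 and 0.06 m and z of sample in the frame of jig between 0.006 and 0.016 m and x of sample in the frame of fence between -0.036 and -0.013 m and angle between sample's own z axis and vertical below 0.5 rad), for 0.1 s.
3. the pad has been screwed against the sample, which is home against the end stop (z of sample in the frame of jig between 0.006 and 0.014 m and x of sample in the frame of fence between -0.0185 and -0.0135 m and y of sample in the frame of jig between -0.009 and -0.0015 m and angle between sample's own z axis and vertical below 0.06 rad and value of joint pad above 0.0012 m), for 0.1 s.
At the end, for the whole second after the job is handed in: Dark sample upright (0.06 rad), eye up, on the jig's base, flat on the fence (2.5 mm) and home at the red stop (3.5 mm); pad pressed back 2.4 to 5.6 mm (0.15 to 0.35 turn past touching); all at rest; pale sample still on its peg (z of sample in the frame of jig between 0.006 and 0.014 m and x of sample in the frame of fence between -0.0185 and -0.0135 m and y of sample in the frame of jig between -0.009 and -0.0015 m and angle between sample's own z axis and vertical below 0.06 rad and value of joint pad between 0.0024 and 0.0056 m and linear speed of sample below 0.01 m/s and velocity of joint crank between -0.05 and 0.05 rad/s and height (world z) of other above 0.08 m and x of other in the frame of stand above -0.085 m).
It fails at once if the clamp is overtightened (pad pressed back more than 7 mm, 0.44 turn beyond touching) (value of joint pad above 0.007 m).
It fails at once if the dark sample is dropped (falls faster than 0.6 m/s out of the fingers) (linear speed of sample above 0.6 m/s and contact force between sample and the fingers below 0.1 N).
It fails at once if the pale sample comes off its peg (height (world z) of other below 0.07 m).
It fails at once if a bystander is moved by more than 40 mm (distance of any of tub, glue, jar, mallet, offcut, coffee from where it was at the start of the episode above 0.04 m).
It also fails if it takes over 72 s, if anything falls off the work surface, if the arm or the gripper's body presses on something with over 40 N, if the wrist force passes 120 N, or if a joint passes its speed limit or range.

## Robot

A 7-joint arm with a two-finger parallel gripper is mounted at the origin on the work surface. World frame = base frame: x ahead of the robot, y to its left, z up, the work surface at z = 0. Lengths are in m, angles in rad, forces in N, time in s.
With the tool pointing down it reaches from about 0.425 to 0.925 m from the base axis. Payload 6.8 kg.
Tool frame: the origin (TCP) lies midway between the tips of the shut fingers; the grasp point (between the pads) lies 19 mm behind it; x points along the fingers, y is the direction in which the jaws open and shut, and the axes are right-handed (so a half turn about x gives the same grasp; the last joint's range is limited). The gripper opens to 85 mm and grips with 20 to 120 N. Pads are 22 mm wide; open, the fingers measure 114 mm over their backs; the gripper's body (76 mm by 85 mm) begins 54 mm behind the grasp point. The pads swing forward as they close: fully open they stand 13 mm farther back than shut.
Start: joints at [-1.309, 0.477, 0.022, 1.555, -0.011, 1.109, -0.083], TCP at [0.244, 0.629, 0.231] pointing down, gripper open.
Joint ranges: [-2.96, 2.96], [-0.34, 2.1], [-1.41, 1.46], [0.24, 2.44], [-1.37, 4.51], [0.17, 1.92], [-2.96, 2.96]. Speed limits (rad/s): [2.39, 2.39, 3.14, 3.14, 3.14, 3.14, 3.14].

## Interface

Orientations are given as a rotation vector (axis times angle).
In Python, from bench import r, viewer, nets gives the robot as it stands.
- The arm moves only by the shell command python3 -m pendant 'ROWS' [FORCE]. ROWS is JSON, one flat list of numbers, 5 for each row, row after row: the finger opening in mm, from 0 to 85.4, then the shift along the tool's x, y, z in mm, then the turn about the tool's x in rad. A call has 1 to 20 rows; each row shifts and turns the commanded pose from where the row before left it, along the tool's axes as they then stand; what a row does not reach is not made up. A row lasts 1/8 s, in which the tool goes at most 62.5 mm and 10.7 degrees, less where a joint would pass 70% of its speed; a pose out of reach is approached as far as the arm can. A call with a gripper value outside its range is refused whole. The fingers move at their own pace and stop on an object; FORCE is the grip in N (left out, the last holds). Time passes only in rows, so rows that do not move let the fingers close. It gives the time, the measured TCP pose, the force and the opening at its end, in the units of the state.
- r.get_obs(): the state, without advancing time (a new reading comes with each control period).
- viewer.grab_frame(name): name is "side" or "top" or "wrist"; returns (picture, depth): 480x640x3 uint8, red, green, blue; 480x640 float32, m along the optical axis (not along the pixel's ray), 0 where there is no reading.
- viewer.calibration(name): a dict with "mtx" (3x3 intrinsics, pixels), "world_to_cam" (4x4, takes a point from world to camera coordinates). Camera axes: x right, y up, looking along -z (the intrinsics and any distortion apply to the point x, -y, -z); pixel columns grow to the right and rows downward; lengths in m; the calibration is good to about 2 mm. A picture is of the moment at which its call begins: read the wrist's pose just before it. calibration takes no time and is no camera call; for the wrist camera it gives the pose at the moment of the call.
- r.hand_in(): hands the job in, once; it reports no verdict.
Trained networks look in the newest picture that a camera, given by its name, has taken for a name from the list of things; names that differ only in an ending like _2 or _b are one class to them, and where a whole thing is asked for, a point or a joint stands for the part that bears it (a point fixed in the world has none). Each returns a list of dicts, best first, with "score" (0 to 1); they miss things now and then, are a little off and sometimes report something else, mostly with a low value. They report only what shows in the picture. A call takes as long as a camera call.
- nets.look_for(name, camera): "location" ([x, y, z] in m, in world coordinates, good to about 4 mm: the middle of the surface that is visible of it).
- nets.silhouettes(name, camera): "mask" (480x640 bool, what is visible of it).
The state is a dict: "clock": time; "joints": joint angles; "qvel": joint speeds; "tau": joint torques, N m; "tcp_pos": TCP position; "orientation": TCP orientation; "contact_force": force on the tool from outside, world axes, zero at the start; "moment": the same for the moment, N m; "grip_width": finger opening in m.
Only numpy, scipy, OpenCV 4.12 (cv2) and the standard library are available. Lean on these libraries where they do the work, as an engineer would, in place of code of your own. Each camera call takes 0.05 s, during which the arm holds its last target. There are 200 camera calls.

## Working session

There is one attempt and no reset: what is moved stays moved. The work goes in short steps, Python scripts to look and compute and a shell command to move; the robot and the scene stay as the last step left them, time stands still between calls to the robot, and variables do not carry over. Pictures are saved under pics/ and viewed, about 8 in all and at most 12, crops included, and the job is handed in when it is done.

```bash
ls; mkdir -p pics; cat > h.py <<'E'
import numpy as np,cv2
from bench import r,viewer,nets
from scipy.spatial.transform import Rotation as R
def save(cam,fn):
    p,d=viewer.grab_frame(cam); cv2.imwrite('pics/'+fn,p[:,:,::-1]); return p,d
def cloud(cam,d,mask):
    c=viewer.calibration(cam);K=c['mtx'];v,u=np.nonzero(mask&(d>0));z=d[v,u]
    P=np.c_[(u-K[0,2])/K[0,0]*z,-(v-K[1,2])/K[1,1]*z,-z,np.ones(len(z))]
    return (P@np.linalg.inv(c['world_to_cam']).T)[:,:3]
E
python3 - <<'E'
from h import *
o=r.get_obs();print(o['clock'],o['tcp_pos'],o['orientation'],R.from_rotvec(o['orientation']).as_matrix().round(3))
for cam in('side','top'):
    p,d=save(cam,cam+'1.png'); print(cam,viewer.calibration(cam))
    for n in ['sample','other','stand','left_tip','right_tip','jig','fence','pad_face','crank_handle','tub','glue','jar','mallet','offcut','coffee']:
        L=nets.look_for(n,cam); print(n,[(np.round(x['location'],3).tolist(),round(x['score'],2)) for x in L[:3]])
print(r.get_obs()['clock'])
E
```

```text
pics
0.0 [0.2437428  0.6287892  0.23032472] [ 0.2886345   1.55147394 -0.2916093 ] [[-0.001  0.361  0.932]
 [-0.002  0.932 -0.361]
 [-1.    -0.002  0.   ]]
side {'mtx': array([[452.8961392 ,   0.        , 323.24840031],
       [  0.        , 452.8961392 , 241.69529826],
       [  0.        ,   0.        ,   1.        ]]), 'world_to_cam': array([[ 0.765348  , -0.64332181,  0.01948048, -0.38205335],
       [ 0.42620882,  0.52926801,  0.73363575, -0.37414297],
       [-0.48227427, -0.5531839 ,  0.67926364, -0.73447079],
       [ 0.        ,  0.        ,  0.        ,  1.        ]])}
sample [([0.609, 0.244, 0.153], 0.8)]
other [([0.618, 0.082, 0.147], 0.96), ([0.579, -0.255, 0.045], 0.4)]
stand [([0.711, 0.131, 0.012], 0.76)]
left_tip [([0.711, 0.132, 0.016], 0.57)]
right_tip [([0.706, 0.128, 0.012], 0.85), ([0.589, 0.439, 0.071], 0.2)]
jig [([0.472, -0.247, 0.012], 0.93)]
fence [([0.579, -0.254, 0.046], 0.84), ([0.464, 0.416, 0.067], 0.68)]
pad_face [([0.54, -0.252, 0.048], 0.64), ([0.705, -0.36, 0.097], 0.45)]
crank_handle [([0.469, -0.209, 0.052], 0.61)]
tub [([0.775, -0.123, 0.077], 0.
[... 941 characters left out ...]
, 0.96), ([0.62, 0.09, 0.169], 0.16)]
left_tip []
right_tip [([0.703, 0.18, 0.011], 0.98)]
jig [([0.496, -0.229, 0.014], 0.9), ([0.622, 0.092, 0.17], 0.71)]
fence [([0.582, -0.25, 0.05], 0.55), ([0.468, 0.428, 0.088], 0.33)]
pad_face [([0.543, -0.244, 0.052], 0.49)]
crank_handle [([0.467, -0.219, 0.05], 0.56)]
tub [([0.794, -0.133, 0.037], 0.85)]
glue [([0.713, -0.351, 0.109], 0.68), ([0.466, -0.219, 0.05], 0.61)]
jar [([0.711, -0.351, 0.111], 0.69), ([0.466, 0.424, 0.088], 0.68), ([0.467, -0.22, 0.051], 0.45)]
mallet [([0.449, 0.017, 0.026], 0.86)]
offcut [([0.32, 0.369, 0.019], 0.64)]
coffee [([0.599, 0.471, 0.059], 0.83), ([0.492, -0.224, 0.011], 0.44), ([0.543, -0.244, 0.049], 0.25)]
1.6
```

View pics/top1.png

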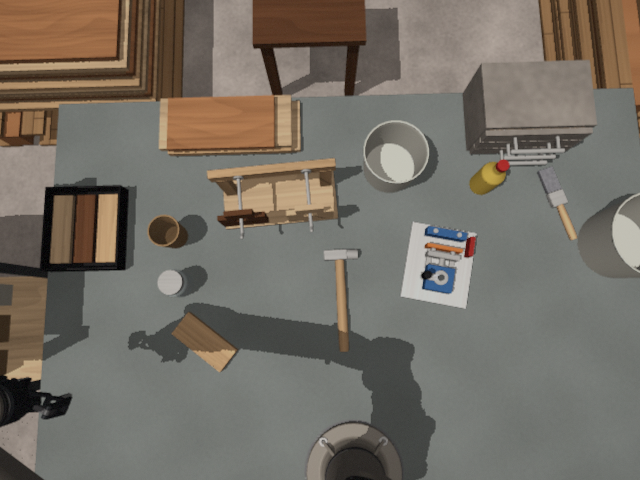

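View pics/side1.png

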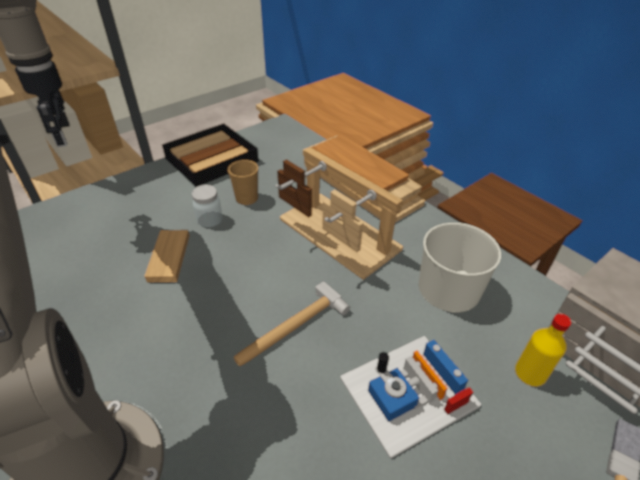

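The top view shows the dark sample at about (237,215), left in the picture. The pale one is at (318,210), the jig's fence at (446,233), the red stop at (471,246) and the black handle at (427,274). I'll fit geometry from the depth data.

```bash
cat > m.py <<'E'
from h import *
def rect(P):
    (c,s,a)=cv2.minAreaRect((P[:,:2]*1000).astype(np.float32)); return np.round(c,1),np.round(s,1),round(a,1)
def top(cam,d,n):
    L=nets.silhouettes(n,cam)
    return cloud(cam,d,L[0]['mask']) if L else None
E
python3 - <<'E'
from m import *
for cam in('top','side'):
    p,d=viewer.grab_frame(cam)
    A=cloud(cam,d,d>0); np.save(cam+'.npy',A)
    for n in ['sample','other','stand','jig','fence','pad_face','crank_handle']:
        P=top(cam,d,n)
        if P is None: print(cam,n,None);continue
        print(cam,n,len(P),'pct z',np.percentile(P[:,2],[2,50,98]).round(3),'med',np.median(P,0).round(3),rect(P))
    def reg(x0,x1,y0,y1,z0,z1):
        return A[(A[:,0]>x0)&(A[:,0]<x1)&(A[:,1]>y0)&(A[:,1]<y1)&(A[:,2]>z0)&(A[:,2]<z1)]
    B=reg(.4,.65,-.36,-.13,.005,.2); print('base',rect(B[B[:,2]<.016]),np.median(B[B[:,2]<.016][:,2]))
    F=B[(B[:,2]>.043)&(B[:,0]>.565)];print('fence top',len(F),rect(F))
    H=B[B[:,2]>.08];print('handle',len(H),H.mean(0),H.max(0))
    S=reg(.55,.68,.17,.3,.08,.25);print('samp',len(S),rect(S),S[:,2].max())
    S2=reg(.55,.68,.02,.15,.08,.25);print('oth',len(S2),rect(S2),S2[:,2].max())
    T=reg(.5,.7,-.0,.35,.16,.2);print('crossbar>',rect(reg(.66,.8,0,.32,.165,.2)))
E
```

```text
top sample 663 pct z [0.088 0.167 0.209] med [0.608 0.245 0.167] (array([626.8, 261.1]), array([ 58.7, 131.1]), 4.5)
top other 657 pct z [0.013 0.168 0.209] med [0.617 0.089 0.168] (array([640.8,  98. ]), array([ 63. , 118.5]), 7.7)
top stand 5699 pct z [0.009 0.016 0.18 ] med [0.708 0.177 0.016] (array([664. , 163.9]), array([214.3, 313.1]), 14.0)
top jig 4528 pct z [0.005 0.011 0.059] med [ 0.492 -0.227  0.011] (array([ 505.4, -238.2]), array([170.8, 202.1]), 78.2)
top fence 467 pct z [0.008 0.048 0.055] med [ 0.578 -0.25   0.048] (array([ 583. , -259.2]), array([112.2,  30. ]), 79.0)
top pad_face 221 pct z [0.016 0.047 0.053] med [ 0.541 -0.243  0.047] (array([ 540.5, -244.4]), array([90.7, 22.8]), 71.7)
top crank_handle 235 pct z [0.048 0.055 0.098] med [ 0.469 -0.221  0.055] (array([ 467.8, -212.1]), array([63.4, 32.7]), 89.1)
base (array([ 522.7, -243.1]), array([248.1, 223.7]), 2.4) 0.009712331957039244
fence top 324 (array([ 578.3, -264.3]), array([122.2,  21.4]), 78.5)
handle 61 [ 0.47231665 -0.18879139  0.09437768] [ 0.48140761 -0.18046364  0.10244621]
samp 781 (array([617.
[... 813 characters left out ...]
ce 458 pct z [0.019 0.047 0.053] med [ 0.544 -0.249  0.047] (array([ 551.9, -247.2]), array([89. , 31.3]), 71.4)
side crank_handle 687 pct z [0.012 0.055 0.098] med [ 0.471 -0.211  0.055] (array([ 490.6, -190.5]), array([121.2,  47.7]), 60.4)
base (array([ 520.9, -240.3]), array([241.8, 213.9]), 0.1) 0.010824150277016886
fence top 659 (array([ 582.3, -263.3]), array([122.4,  22.5]), 78.0)
handle 136 [ 0.4745841  -0.19080209  0.0933301 ] [ 0.48675383 -0.18066602  0.09946402]
samp 1326 (array([618.9, 251.9]), array([89.6, 86.5]), 44.2) 0.21051699341620667
oth 1655 (array([624.7,  91. ]), array([81.4, 92. ]), 44.3) 0.2107148682113248
crossbar> (array([699.9, 172. ]), array([ 76.8, 294.1]), 4.0)
```

```bash
python3 - <<'E'
from m import *
for cam in('top','side'):
    A=np.load(cam+'.npy')
    def reg(x0,x1,y0,y1,z0,z1):
        return A[(A[:,0]>x0)&(A[:,0]<x1)&(A[:,1]>y0)&(A[:,1]<y1)&(A[:,2]>z0)&(A[:,2]<z1)]
    S=reg(.57,.66,.17,.3,.2,.22);print(cam,'samp top',len(S),rect(S),S.mean(0))
    S=reg(.57,.66,.02,.15,.2,.22);print('oth top',len(S),rect(S),S.mean(0))
    C=reg(.64,.8,-.02,.34,.172,.2);print('crossbar',len(C),rect(C))
    q=C[:,1];k=np.polyfit(q,C[:,0],1);print(k, np.rad2deg(np.arctan(k[0])))
    T=reg(.5,.59,.15,.35,.15,.2);print('tipL',len(T),T.mean(0),T.min(0),T.max(0))
    T=reg(.5,.6,.0,.13,.15,.2);print('tipR',len(T),T.mean(0),T.min(0),T.max(0))
    B=reg(.4,.65,-.36,-.13,.04,.2)
    # jig frame
    a=np.deg2rad(-11.8);J=np.c_[(B[:,:2]-[.505,-.238])@np.array([[np.cos(a),-np.sin(a)],[np.sin(a),np.cos(a)]]),B[:,2]]
    F=J[(J[:,0]>.06)&(abs(J[:,1])<.05)&(J[:,2]>.045)];print('fence top jig',np.percentile(F,[3,97],axis=0).round(4).tolist())
    F=J[(J[:,1]<-.045)&(J[:,0]<.06)];print('stop',len(F),np.percentile(F,[3,97],axis=0).round(4).tolist())
    F=J[(J[:,0]>.02)&(J[:,0]<.055)&(abs(J[:,1])<.045)&(J[:,2]>.045)];print('pad',len(F),np.percentile(F,[3,97],axis=0).round(4).tolist())
print(viewer.calibration('wrist'))
E
```

```text
top samp top 169 (array([611.8, 249.6]), array([13.2, 63.9]), 3.8) [0.61146889 0.24921034 0.20603326]
oth top 171 (array([620.3,  90. ]), array([13.2, 63.3]), 3.7) [0.61994329 0.09024514 0.20625934]
crossbar 1168 (array([695. , 175.7]), array([ 74.9, 299.6]), 4.6)
[-0.07296775  0.73306696] -4.173347996445594
tipL 42 [0.57445032 0.24651755 0.17008724] [0.55891446 0.24267164 0.16185028] [0.58883    0.25197529 0.18161046]
tipR 44 [0.58437877 0.08724732 0.1706955 ] [0.5695695  0.08291409 0.16276782] [0.59942127 0.09201798 0.18134379]
fence top jig [[0.0669, -0.0465, 0.0457], [0.0862, 0.0473, 0.0552]]
stop 73 [[0.0294, -0.0711, 0.0427], [0.0591, -0.0594, 0.0526]]
pad 191 [[0.0204, -0.0406, 0.0457], [0.0428, 0.0413, 0.0533]]
side samp top 149 (array([615.4, 250.6]), array([15.6, 66. ]), 5.5) [0.61462031 0.24849666 0.20637045]
oth top 188 (array([624.3,  90.5]), array([14.7, 64.3]), 5.6) [0.62312748 0.08859041 0.20642779]
crossbar 897 (array([724.2, 178.1]), array([ 27.3, 302.9]), 4.4)
[-0.07342957  0.73573923] -4.199667479894065
tipL 39 [0.57581243 0.24618842 0.17139331] [0.5633774  0.2427
[... 176 characters left out ...]
ig [[0.0706, -0.046, 0.0462], [0.0902, 0.0461, 0.0554]]
stop 144 [[0.0328, -0.0698, 0.0404], [0.0591, -0.0581, 0.053]]
pad 481 [[0.0206, -0.0397, 0.046], [0.0472, 0.0413, 0.0533]]
{'mtx': array([[425.19084598,   0.        , 323.69631758],
       [  0.        , 425.19084598, 242.46337932],
       [  0.        ,   0.        ,   1.        ]]), 'world_to_cam': array([[ 3.60375406e-01,  9.32807020e-01,  7.93493040e-04,
        -6.75564419e-01],
       [-8.98446696e-01,  3.47329332e-01, -2.68618448e-01,
         3.60861716e-02],
       [-2.50844777e-01,  9.60905708e-02,  9.63246334e-01,
        -3.77953686e-01],
       [ 0.00000000e+00,  0.00000000e+00,  0.00000000e+00,
         1.00000000e+00]])}
```

```bash
python3 -m pendant '[85,-14,0,0,0.161,85,-14,0,0,0.161,85,-14,0,0,0.161,85,-14,0,0,0.161,85,-14,0,0,0.161,85,-10,0,0,0.161,85,0,0,0,0.161,85,0,28,34,0,85,0,28,34,0,85,0,28,34,0,85,0,28,34,0,85,0,28,34,0,85,0,28,34,0,85,0,28,34,0,85,0,28,34,0,85,0,28,34,0,85,0,28,34,0,85,0,28,34,0,85,0,32,32,0,85,0,0,0,0]' 40; cat > w.py <<'E'
from m import *
def st():
    o=r.get_obs();M=R.from_rotvec(o['orientation']).as_matrix();print('t',round(o['clock'],2),'tcp',(o['tcp_pos']*1000).round(1),'yaw',np.rad2deg(np.arctan2(M[1,1],M[0,1])).round(2),'down',M[:,0].round(3),'q',np.round(o['joints'],2),'F',o['contact_force'].round(1),'w',round(o['grip_width'],4));return o,M
E
python3 - <<'E'
from w import *
st()
p,d=save('wrist','w1.png');A=cloud('wrist',d,d>0);np.save('w1.npy',A)
S=A[(A[:,2]>.2)&(A[:,2]<.215)];S=S[(S[:,1]>.19)&(S[:,1]<.31)&(S[:,0]<.66)&(S[:,0]>.56)]
print(len(S),rect(S),S.mean(0))
E
```

```text
clock: 4.9
tcp_pos: [0.6156, 0.245, 0.3114]
orientation: [1.159, 1.237, -1.16]
contact_force: [-0.7, -0.4, -0.1]
grip_width: 0.0852
t 4.9 tcp [615.6 245.  311.4] yaw 3.84 down [ 0.002 -0.002 -1.   ] q [-0.79  0.42  0.45  1.51 -0.18  1.25 -0.25] F [-0.7 -0.4 -0.1] w 0.0852
2133 (array([612.7, 254.4]), array([11.9, 64.3]), 4.3) [0.61273116 0.25597903 0.20709942]
```

View pics/w1.png

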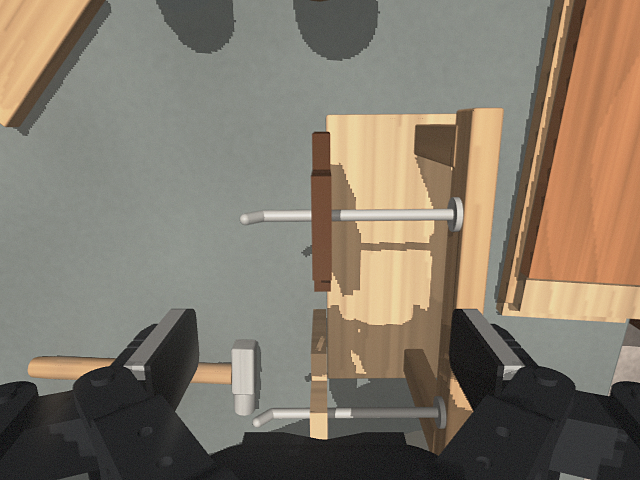

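The wrist view shows the dark tab's top edge at x≈321, rows 172–290, with its peg at row 215. The pale sample is well apart, below it. The measured centre is about (613, 252) mm, top 207 mm, yaw 4.2°.

```bash
python3 -m pendant '[50,20,-2,-7,-0.006,50,30,0,0,0,50,30,0,0,0,50,25,0,0,0,50,15,0,0,0,50,10,0,0,0,50,4,0,0,0,50,0,0,0,0,25,0,0,0,0,10,0,0,0,0,0,0,0,0,0,0,0,0,0,0,0,0,0,0,0,0,0,0,0,0]' 40; python3 - <<'E'
from w import *
st(); save('side','s2.png')
E
```

```text
clock: 6.7
tcp_pos: [0.611, 0.2566, 0.1779]
orientation: [1.151, 1.245, -1.149]
contact_force: [0.3, 0.1, 5.6]
grip_width: 0.0115
t 6.7 tcp [611.  256.6 177.9] yaw 4.58 down [ 0.001  0.001 -1.   ] q [-0.77  0.53  0.4   1.66 -0.24  1.   -0.21] F [0.3 0.1 5.6] w 0.0115
```

```bash
python3 -m pendant '[0,-3,0,0,0,0,-4,0,0,0,0,-4,0,0,0,0,-4,0,0,0,0,0,0,0,0,0,0,0,0,0]'; python3 - <<'E'
from w import *
st(); p,d=save('side','s3.png'); cv2.imwrite('pics/s3c.png',cv2.resize(p[130:290,230:430,::-1],None,fx=3,fy=3))
E
```

```text
clock: 7.5
tcp_pos: [0.6104, 0.2565, 0.1922]
orientation: [1.15, 1.246, -1.15]
contact_force: [-1.1, 0.3, -1.0]
grip_width: 0.0113
t 7.5 tcp [610.4 256.5 192.2] yaw 4.59 down [-0.  0. -1.] q [-0.78  0.52  0.4   1.65 -0.23  1.03 -0.22] F [-1.1  0.3 -1. ] w 0.0113
```

View pics/s3c.png

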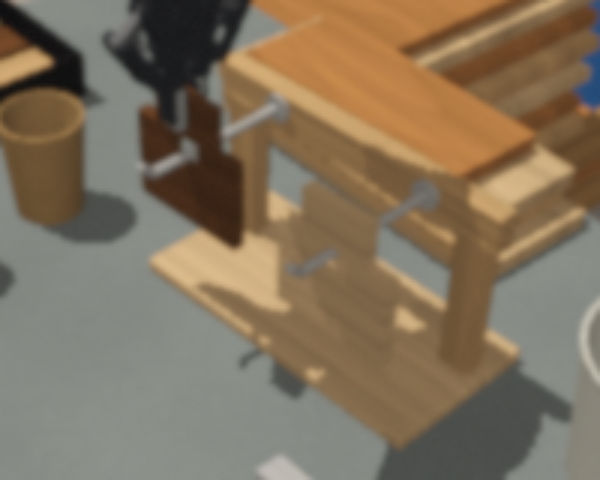

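The sample is held and raised 14 mm, with its eye at crop (185,155) on the peg. Now I slide it off.

```bash
python3 -m pendant '[0,-1,-4,0,0,0,0,-10,0,0,0,0,-10,0,0,0,0,-12,0,0,0,0,-12,0,0,0,0,-14,0,0,0,0,-14,0,0,0,0,-14,0,0,0,0,-14,0,0,0,0,-10,0,0,0,0,-6,0,0,0,0,0,0,0,0,0,0,0,0]'; python3 - <<'E'
from w import *
o,M=st()
for cam in('side','top'):
    p,d=save(cam,cam+'4.png');A=cloud(cam,d,d>0);np.save(cam+'4.npy',A)
    for n in('sample','other'): print(cam,n,[(np.round(x['location'],3).tolist(),round(x['score'],2)) for x in nets.look_for(n,cam)[:2]])
E
```

```text
clock: 9.18
tcp_pos: [0.4913, 0.2469, 0.1934]
orientation: [1.151, 1.246, -1.15]
contact_force: [0.8, 0.4, -0.6]
grip_width: 0.0114
t 9.18 tcp [491.3 246.9 193.4] yaw 4.57 down [ 0.  0. -1.] q [-0.91  0.33  0.41  1.92 -0.16  0.93 -0.34] F [ 0.8  0.4 -0.6] w 0.0114
side sample [([0.485, 0.225, 0.16], 0.68)]
side other [([0.622, 0.081, 0.148], 0.74), ([0.709, 0.139, 0.015], 0.58)]
top sample [([0.541, -0.244, 0.047], 0.62), ([0.487, 0.209, 0.187], 0.56)]
top other [([0.619, 0.092, 0.17], 0.69)]
```

```bash
python3 - <<'E'
from w import *
for cam in('side','top'):
    A=np.load(cam+'4.npy')
    S=A[(A[:,0]>.45)&(A[:,0]<.53)&(A[:,1]>.13)&(A[:,1]<.33)&(A[:,2]>.095)&(A[:,2]<.165)]
    print(cam,len(S),rect(S),np.percentile(S,[1,99],axis=0).round(4).tolist())
    k=np.polyfit(S[:,1],S[:,0],1);print('slope yaw',-np.rad2deg(np.arctan(k[0])))
    F=S[np.abs(S[:,2]-.125)<.02]; print('tilt: dx/dz', np.linalg.lstsq(np.c_[S[:,1:],np.ones(len(S))],S[:,0],rcond=None)[0])
    U=A[(A[:,0]>.45)&(A[:,0]<.53)&(A[:,1]>.13)&(A[:,1]<.33)&(A[:,2]>.14)&(A[:,2]<.185)]
    print(' up y',np.percentile(U[:,1],[1,99]))
E
```

```text
side 692 (array([493.5, 240.4]), array([ 15.2, 113.7]), 5.6) [[0.4844, 0.1852, 0.1051], [0.5044, 0.2944, 0.1643]]
slope yaw 6.070398461836239
tilt: dx/dz [-0.10650301  0.01751519  0.51333042]
 up y [0.18518744 0.29441762]
top 81 (array([486.3, 215. ]), array([12.1, 64.5]), 15.2) [[0.4838, 0.1844, 0.1028], [0.5002, 0.246, 0.1641]]
slope yaw 8.727890872587754
tilt: dx/dz [-0.15343161 -0.00485712  0.52071563]
 up y [0.18445382 0.2391773 ]
```

```bash
python3 -m pendant '[0,-25,0,0,0.143,0,-36,0,0,0.143,0,-36,0,0,0,0,-10,5,20,0,0,0,10,40,0,0,0,10,42,0,0,0,10,42,0,0,0,10,42,0,0,0,10,42,0,0,0,10,42,0,0,0,10,42,0,0,0,10,42,0,0,0,10,42,0,0,0,10,42,0,0,0,10,42,0,0,0,10,42,0,0,0,10,40,0,0,0,8,20,0,0,0,0,0,0]'; python3 -m pendant '[0,0,0,0,0,0,0,0,0,0]';  python3 - <<'E'
from w import *
o,M=st()
p,d=save('wrist','w5.png');A=cloud('wrist',d,d>0);np.save('w5.npy',A)
E
```

```text
clock: 11.85
tcp_pos: [0.5096, -0.3546, 0.2992]
orientation: [1.361, 1.103, -1.365]
contact_force: [0.5, 0.6, -1.3]
grip_width: 0.0114
clock: 12.1
tcp_pos: [0.5118, -0.3509, 0.3]
orientation: [1.359, 1.106, -1.358]
contact_force: [0.1, 0.8, -0.6]
grip_width: 0.0112
t 12.1 tcp [ 511.8 -350.9  300. ] yaw -11.72 down [-0.     0.001 -1.   ] q [-0.08  0.41  0.8   1.65 -0.31  1.21  0.58] F [ 0.1  0.8 -0.6] w 0.0112
```

View pics/w5.png

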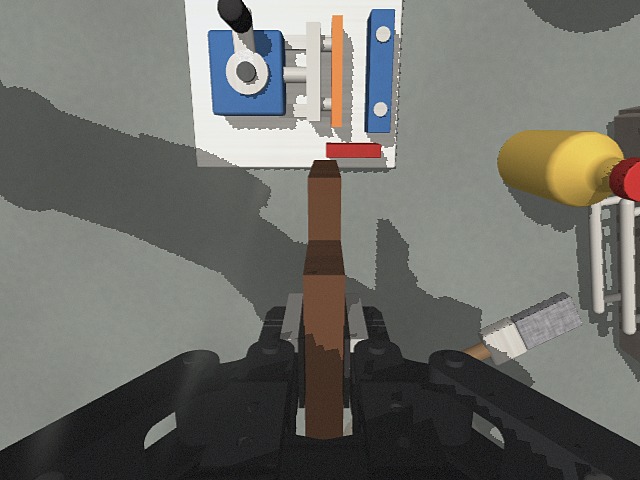

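In the wrist view the pad is at column 337, the fence face at about 368 and the red stop at rows 144–158. The hub is at (246,72), the handle top at (233,8), and the held sample at column 322 looks parallel to the gap. Measuring in the tool frame:

```bash
python3 - <<'E'
from w import *
o,M=st()
A=np.load('w5.npy');p=cv2.imread('pics/w5.png');_,d=viewer.grab_frame('wrist')
col=p[d>0] ; A=cloud('wrist',d,d>0)
T=(A-o['tcp_pos'])@M*1000; hgt=A[:,2]*1000
b,g,r_=[col[:,i].astype(int) for i in range(3)]
def rep(n,m):
    Q=T[m]; print(n,m.sum(),'h',np.percentile(hgt[m],[2,50,98]).round(1),'ty',np.percentile(Q[:,1],[2,50,98]).round(1),'tz',np.percentile(Q[:,2],[2,50,98]).round(1)); return Q
jg=T[:,2]<-40
blue=(b>r_+50)&jg
F=rep('fence top',blue&(T[:,1]>20)&(hgt>45))
c,s,a=cv2.minAreaRect(F[:,1:].astype(np.float32));print(c,s,a)
rep('pad',(r_>180)&(g>80)&(g<170)&(b<90)&jg&(hgt>46)&(T[:,1]<40))
rep('stop',(r_>140)&(g<60)&jg&(hgt>45)&(hgt<56)&(T[:,1]<60))
rep('box',blue&(T[:,1]<0)&(hgt>15))
H=rep('handle',(hgt>88)&(hgt<102)&jg&(T[:,2]<-120))
rep('hub',(hgt>54)&(hgt<64)&jg&(T[:,1]<0)&(r_<100))
rep('hubring',(hgt>40)&(hgt<64)&jg&(T[:,1]<10)&(r_>150)&(T[:,2]>-135))
B=rep('base',(hgt>6)&(hgt<14)&jg&(r_>200)&(b>180)&(T[:,1]<90))
c,s,a=cv2.minAreaRect(B[:,1:].astype(np.float32));print(c,s,a)
br=(r_>g+20)&(r_<140)&(T[:,2]<70)&(abs(T[:,1])<15)&(hgt>190)
rep('samp',br); rep('samp low',br&(hgt>205)&(hgt<285))
E
```

```text
t 12.15 tcp [ 512.  -350.9  300.2] yaw -11.72 down [ 0.     0.001 -1.   ] q [-0.08  0.41  0.8   1.65 -0.31  1.21  0.58] F [ 0.1 -0.2 -1.4] w 0.0113
fence top 2423 h [48.9 50.6 52.3] ty [40.3 49.4 59.2] tz [-159.2 -113.2  -63.1]
(49.84563064575195, -111.12757110595703) (19.908235549926758, 99.46440887451172) 0.018788689747452736
pad 1077 h [48.8 50.5 52.2] ty [ 7.8 11.8 15.9] tz [-153.8 -112.3  -67.4]
stop 524 h [49.1 50.6 52. ] ty [ 3.9 29.2 51.1] tz [-50.1 -44.8 -40.3]
box 3938 h [44.4 46.3 48.1] ty [-97.4 -69.3 -36.7] tz [-144.5 -106.9  -77.7]
handle 571 h [88.7 96.1 98. ] ty [-77.2 -67.6 -59.2] tz [-155.5 -148.8 -141.6]
hub 262 h [54.5 59.2 63.1] ty [-72.2 -63.5 -58. ] tz [-152.6 -113.5 -103.7]
hubring 2947 h [40.6 51.2 54.8] ty [-81.6 -14.5   9.6] tz [-133.6 -109.1  -46.5]
base 12290 h [ 8.7 10.4 12.2] ty [-125.   -41.    67.8] tz [-176.6 -124.8  -41.5]
(-27.57025909423828, -109.08648681640625) (137.56192016601562, 199.4853515625) 89.94107818603516
samp 6046 h [270.4 329.  330.6] ty [-5.1  0.9  6.3] tz [-49.7 -22.1  25.1]
samp low 151 h [214.3 249.  280.9] ty [-4.5  2.3  6.5] tz [-49.8 -49.7 -49.6]
```

```bash
python3 -m pendant '[0,0,7,-30,0,0,0,8,-30,0,0,0,8,-30,0,0,0,7,-30,0,0,0,0,0,0,0,20,0,0,0,0,30,0,0,0,0,30,0,0,0,0,30,0,0,0,0,30,0,0,0,0,10,0,0,0,0,0,0,0,0,0,0,0,0,0]'; python3 - <<'E'
from w import *
o,M=st()
p,d=save('wrist','w6.png');A=cloud('wrist',d,d>0);T=(A-o['tcp_pos'])@M*1000;hgt=A[:,2]*1000
col=p[d>0].astype(int);r_,g,b=col.T
def rep(n,m):
    Q=T[m]; print(n,m.sum(),'h',np.percentile(hgt[m],[2,50,98]).round(1),'ty',np.percentile(Q[:,1],[2,50,98]).round(1),'tz',np.percentile(Q[:,2],[2,50,98]).round(1)) if m.sum() else print(n,0)
rep('fence top',(b>r_+50)&(T[:,1]>0)&(T[:,1]<40)&(hgt>45))
rep('pad',(r_>180)&(g>80)&(g<170)&(b<90)&(hgt>46)&(hgt<54)&(T[:,1]<40))
rep('handle',(hgt>90)&(hgt<102)&(T[:,1]<-60)&(abs(T[:,2])<80))
br=(r_>g+20)&(r_<140)&(abs(T[:,1])<15)
rep('samp low',br&(hgt>55)&(hgt<110))
E
```

```text
clock: 13.82
tcp_pos: [0.5665, -0.2414, 0.1517]
orientation: [1.36, 1.103, -1.358]
contact_force: [0.8, 0.3, -1.3]
grip_width: 0.0111
t 13.82 tcp [ 566.5 -241.4  151.7] yaw -11.82 down [ 0.002 -0.001 -1.   ] q [-0.2   0.55  0.69  1.81 -0.43  0.93  0.48] F [ 0.8  0.3 -1.3] w 0.0111
fence top 1726 h [48.9 50.3 51.8] ty [11.2 21.5 27.8] tz [-42.6 -16.4  30.5]
pad 1729 h [49.  50.3 51.7] ty [-23.9 -19.8 -15.4] tz [-36.9  -4.2  33.2]
handle 1500 h [90.8 96.  97.4] ty [-108.2  -98.6  -90.6] tz [-42.3 -33.7 -24.6]
samp low 78 h [ 65.3  84.6 109.2] ty [-4.5  1.7  6.5] tz [-50.  -49.9 -49.8]
```

View pics/w6.png

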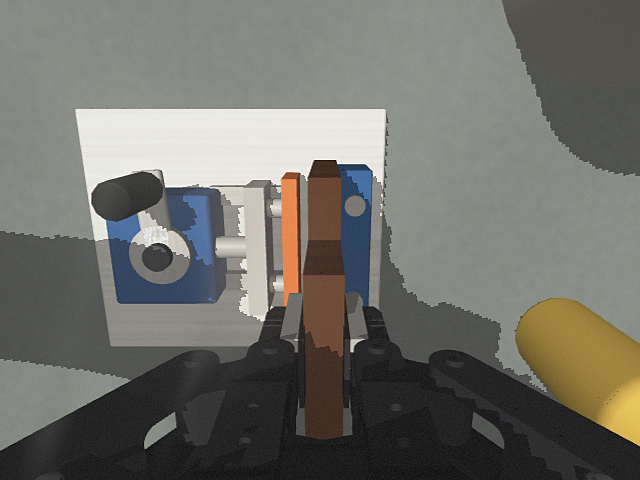

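The sample is centred over the gap: pad at column 290, fence at 355, sample at 322. Now I lower it to the base.

```bash
python3 -m pendant '[0,15,0,0,0,0,15,0,0,0,0,10,0,0,0,0,6,0,0,0,0,2,0,0,0,0,0,0,0,0,0,0,0,0,0]'; python3 -m pendant '[0,1.5,0,0,0,0,1.5,0,0,0,0,1,0,0,0,0,0,0,0,0,0,0,0,0,0]'
```

```text
clock: 14.75
tcp_pos: [0.566, -0.2409, 0.1027]
orientation: [1.36, 1.104, -1.359]
contact_force: [0.9, 0.3, -0.7]
grip_width: 0.0115
clock: 15.38
tcp_pos: [0.566, -0.2408, 0.0991]
orientation: [1.36, 1.104, -1.359]
contact_force: [-1.5, 1.3, 5.6]
grip_width: 0.0111
```

```bash
python3 -m pendant '[0,-0.7,0,2,0,0,0,0,2,0,0,0,0,2,0,0,0,0,0,0,0,0,0,0,0]'; python3 -m pendant '[0,0,0,1,0,0,0,0,1,0,0,0,0,0,0]';python3 -m pendant '[0,0,0,1,0,0,0,0,0.5,0,0,0,0,0,0]'
```

```text
clock: 16.0
tcp_pos: [0.5647, -0.2469, 0.0991]
orientation: [1.359, 1.104, -1.359]
contact_force: [0.6, 0.3, 1.4]
grip_width: 0.0111
clock: 16.38
tcp_pos: [0.5645, -0.248, 0.0991]
orientation: [1.36, 1.105, -1.358]
contact_force: [1.4, 4.0, 4.2]
grip_width: 0.0114
clock: 16.75
tcp_pos: [0.5645, -0.2482, 0.0992]
orientation: [1.36, 1.107, -1.357]
contact_force: [2.3, 7.1, 6.4]
grip_width: 0.0114
```

```bash
python3 -m pendant '[0,0,0.7,-0.7,0,0,0,0.6,0,0,0,0,0,0,0]'; python3 -m pendant '[0,0,0.5,0,0,0,0,0.5,0,0,0,0,0,0,0]';python3 -m pendant '[0,0,0.5,0,0,0,0,0,0,0]'
```

```text
clock: 17.12
tcp_pos: [0.5649, -0.2482, 0.0991]
orientation: [1.36, 1.108, -1.359]
contact_force: [-0.6, 5.8, 8.4]
grip_width: 0.0113
clock: 17.5
tcp_pos: [0.5653, -0.2483, 0.0991]
orientation: [1.36, 1.109, -1.36]
contact_force: [-2.7, 7.4, 10.7]
grip_width: 0.0116
clock: 17.75
tcp_pos: [0.5655, -0.2483, 0.0991]
orientation: [1.36, 1.109, -1.36]
contact_force: [-3.4, 7.6, 11.5]
grip_width: 0.0111
```

```bash
python3 -m pendant '[0,-1,0,-0.5,0,0,0,0,0,0,0,0,0,0,0]'; python3 -m pendant '[0,0,0.7,0,0,0,0,0,0,0,0,0,0,0,0]';python3 -m pendant '[0,0,0.7,0,0,0,0,0,0,0,0,0,0,0,0]'
```

```text
clock: 18.12
tcp_pos: [0.5655, -0.2485, 0.0992]
orientation: [1.359, 1.108, -1.361]
contact_force: [-2.0, 4.1, 2.4]
grip_width: 0.011
clock: 18.5
tcp_pos: [0.5659, -0.2485, 0.0992]
orientation: [1.359, 1.109, -1.362]
contact_force: [-4.3, 5.3, 3.3]
grip_width: 0.0111
clock: 18.88
tcp_pos: [0.5662, -0.2486, 0.0992]
orientation: [1.359, 1.109, -1.362]
contact_force: [-3.8, 6.4, 4.0]
grip_width: 0.0114
```

```bash
python3 -m pendant '[0,0,-0.7,0,0,0,0,0,0,0,14,0,0,0,0,18,0,0,0,0,24,0,0,0,0,30,0,0,0,0,30,0,0,0,0]'; python3 -m pendant '[30,-10,0,0,0,30,-20,0,0,0,30,-30,0,0,0,30,-30,0,0,0,30,-30,0,0,0,30,-20,0,0,0,30,0,0,0,0,30,0,0,0,0]'; cat > chk.py <<'E'
from w import *
import sys
o,M=st()
p,d=save('wrist',sys.argv[1]);A=cloud('wrist',d,d>0)
a=np.deg2rad(-11.75);C=np.array([.512,-.3509]);ux=np.array([np.cos(a),np.sin(a)]);uy=np.array([-ux[1],ux[0]])
# jig frame from w5: hub/base y0 at tz=-110.3, fence centre ty 49.85
X=(A[:,:2]-C)@ux*1000-49.85; Y=(A[:,:2]-C)@uy*1000-110.3; h=A[:,2]*1000   # X = fence frame
col=p[d>0].astype(int);r_,g,b=col.T
def rep(n,m):
    if m.sum()<5: print(n,m.sum());return
    print(n,m.sum(),'h',np.percentile(h[m],[2,50,98]).round(1),'Xf',np.percentile(X[m],[2,50,98]).round(1),'Yj',np.percentile(Y[m],[2,50,98]).round(1))
inb=(abs(Y)<85)
rep('fence top',(b>r_+50)&(X>-15)&(X<15)&(h>45)&inb)
rep('pad',(r_>150)&(g>60)&(g<170)&(b<90)&(h>46)&(h<54)&inb)
rep('stop',(r_>130)&(g<60)&(h>45)&(h<56)&(Y<-50)&(Y>-80))
br=(r_>g+20)&(r_<150)&(abs(X+16)<15)&inb
rep('samp top',br&(h>122)&(h<134)); rep('samp shoulder',br&(h>85)&(h<97)); 
m=(h>88)&(h<102)&(X<-90)&(X>-200)&(abs(Y)<60); rep('handle',m)
if m.sum()>20:
    c,s,_=cv2.minAreaRect(np.c_[X[m],Y[m]].astype(np.float32));print('handle rect',c,s)
rep('hub',(h>54)&(h<64)&(r_<100)&(X<-110)&(abs(Y)<14))
E
python3 chk.py w7.png
```

```text
clock: 19.75
tcp_pos: [0.5675, -0.2497, 0.1]
orientation: [1.359, 1.104, -1.359]
contact_force: [-0.3, -0.4, -0.4]
grip_width: 0.0299
clock: 20.75
tcp_pos: [0.567, -0.2491, 0.2391]
orientation: [1.359, 1.106, -1.36]
contact_force: [0.7, 0.2, -0.0]
grip_width: 0.0296
t 20.75 tcp [ 567.  -249.1  239.1] yaw -11.79 down [-0.001  0.001 -1.   ] q [-0.23  0.46  0.75  1.72 -0.35  1.1   0.42] F [ 0.7  0.2 -0. ] w 0.0296
fence top 1427 h [48.4 50.  51.4] Xf [-9.4  1.3  9. ] Yj [-41.8  20.   49.9]
pad 1689 h [47.2 50.  52.8] Xf [-44.7 -37.6 149.5] Yj [-68.  -13.8  43.9]
stop 52 h [48.8 49.9 51. ] Xf [-46.4 -31.4   1.3] Yj [-70.4 -69.6 -61.1]
samp top 1886 h [126.7 128.  129.4] Xf [-23.2 -17.5 -11.9] Yj [-34.4  -2.7  27.2]
samp shoulder 718 h [88.6 90.1 91.5] Xf [-23.1 -17.7 -12.2] Yj [-57.8  36.8  50.7]
handle 756 h [89.6 95.7 97.3] Xf [-127.2 -117.6 -109.5] Yj [32.6 41.4 50.3]
handle rect (-118.63043975830078, 41.10932922363281) (19.294082641601562, 19.198747634887695)
hub 259 h [56.2 59.  60.3] Xf [-122.7 -116.4 -110.5] Yj [-5.8  1.7  9. ]
```

The sample stands upright (top 128 mm), Xf≈-17.5 and home within error. The handle is at about 87°, radius 39.5 mm. Next I hover over the handle and test the turning rows in the air.

```bash
python3 -m pendant '[30,0,-25,-10,0,30,0,-26,-10,0,30,0,-26,-10,0,30,0,-25,-10.5,0,30,0,0,0,0,30,0,0,0,0]' 30; python3 -c "
from w import *;st()"; python3 -m pendant '[30,0,6.8,0.6,0.17,30,0,6.8,0.6,0.17,30,0,6.8,0.6,0.17,30,0,0,0,0,30,0,0,0,0,30,0,0,0,0]'; python3 -c "
from w import *;st()"
```

```text
clock: 21.55
tcp_pos: [0.4763, -0.1891, 0.2397]
orientation: [1.359, 1.105, -1.359]
contact_force: [-0.3, -0.7, -0.5]
grip_width: 0.0298
t 21.55 tcp [ 476.3 -189.1  239.7] yaw -11.79 down [-0. -0. -1.] q [-0.42  0.25  0.81  1.97 -0.21  1.01  0.28] F [-0.3 -0.7 -0.5] w 0.0298
clock: 22.3
tcp_pos: [0.4939, -0.1982, 0.24]
orientation: [1.713, 0.782, -1.713]
contact_force: [0.1, 0.5, 0.7]
grip_width: 0.0303
t 22.3 tcp [ 493.9 -198.2  240. ] yaw -40.93 down [-0.  0. -1.] q [-0.47  0.32  0.91  1.93 -0.29  1.03 -0.14] F [0.1 0.5 0.7] w 0.0303
```

```bash
python3 -m pendant '[30,0,-6.8,0.6,-0.17,30,0,-6.8,0.6,-0.17,30,0,-6.8,0.6,-0.17,30,30,0,0,0,30,30,0,0,0,30,30,0,0,0,30,30,0,0,0,30,20,0,0,0,30,15,0,0,0,30,10,0,0,0,30,7,0,0,0,24,0,0,0,0,24,0,0,0,0,24,0,0,0,0]'; python3 -c "
from w import *;st()"
```

```text
clock: 24.05
tcp_pos: [0.4762, -0.1893, 0.0684]
orientation: [1.36, 1.104, -1.359]
contact_force: [0.3, -0.1, -0.2]
grip_width: 0.0241
t 24.05 tcp [ 476.2 -189.3   68.4] yaw -11.8 down [ 0.001 -0.    -1.   ] q [-0.23  0.51  0.62  2.1  -0.48  0.66  0.51] F [ 0.3 -0.1 -0.2] w 0.0241
```

```bash
python3 -m pendant '[24,0,6.8,0.6,0.17,24,0,6.8,0.6,0.17,24,0,6.8,0.6,0.17,24,0,6.8,0.6,0.17,24,0,6.8,0.6,0.17,24,0,6.8,0.6,0.17]'; python3 -c "
from w import *;st()"; python3 -m pendant '[24,0,6.8,0.6,0.17,24,0,6.8,0.6,0.17,24,0,6.8,0.6,0.17,24,0,6.8,0.6,0.17,24,0,6.8,0.6,0.17,24,0,6.8,0.6,0.17]';python3 -c "
from w import *;st()"
```

```text
clock: 24.8
tcp_pos: [0.5059, -0.2137, 0.068]
orientation: [2.038, 0.353, -2.037]
contact_force: [-0.4, 2.5, -1.3]
grip_width: 0.0243
t 24.8 tcp [ 505.9 -213.7   68. ] yaw -70.49 down [ 0.     0.002 -1.   ] q [-0.35  0.67  0.87  2.03 -0.73  0.79 -0.26] F [-0.4  2.5 -1.3] w 0.0243
clock: 25.55
tcp_pos: [0.5002, -0.2529, 0.0681]
orientation: [-1.83, 0.644, 1.827]
contact_force: [2.1, 1.9, -1.8]
grip_width: 0.0236
t 25.55 tcp [ 500.2 -252.9   68.1] yaw -128.91 down [ 0.002  0.001 -1.   ] q [-0.39  0.83  1.1   2.01 -0.95  0.94 -1.03] F [ 2.1  1.9 -1.8] w 0.0236
```

```bash
python3 -m pendant '[24,0,6.8,0.6,0.17,24,0,6.8,0.6,0.17,24,0,6.8,0.6,0.17,24,0,6.8,0.6,0.17,24,0,6.8,0.6,0.17,24,0,6.8,0.6,0.17,24,0,0,0,0]';python3 -c "
from w import *;st()"; python3 -m pendant '[24,0,6.8,0.6,0.17,24,0,6.8,0.6,0.17,24,0,6.8,0.6,0.17,24,0,0,0,0,24,0,0,0,0]';python3 -c "
from w import *;st()"
```

```text
clock: 26.42
tcp_pos: [0.4624, -0.2683, 0.068]
orientation: [-1.118, 1.265, 1.118]
contact_force: [0.2, -0.3, 0.1]
grip_width: 0.0239
t 26.43 tcp [ 462.4 -268.3   68. ] yaw 172.97 down [-0. -0. -1.] q [-0.43  0.97  1.29  2.07 -1.12  1.08 -1.83] F [ 0.2 -0.3  0.1] w 0.0239
clock: 27.05
tcp_pos: [0.4438, -0.2609, 0.068]
orientation: [-0.734, 1.443, 0.734]
contact_force: [0.0, -0.7, 0.0]
grip_width: 0.0241
t 27.05 tcp [ 443.8 -260.9   68. ] yaw 143.94 down [-0.  0. -1.] q [-0.46  1.03  1.37  2.12 -1.18  1.14 -2.26] F [ 0.  -0.7  0. ] w 0.0241
```

```bash
python3 -m pendant '[30,-20,0,0,0,30,-30,0,0,0,30,-30,0,0,-0.165,30,-30,0,0,-0.165,30,-30,0,0,-0.165,30,-30,0,0,-0.165,30,0,0,0,-0.165,30,0,0,0,-0.165,30,0,0,0,-0.165,30,0,0,0,-0.165,30,0,0,0,-0.165,30,0,0,0,-0.165,30,0,0,0,-0.165,30,0,0,0,-0.165,30,0,0,0,-0.165,30,0,0,0,-0.165,30,0,0,0,-0.165,30,0,0,0,-0.165,30,0,0,0,-0.165,30,0,0,0,-0.165]'; python3 -m pendant '[30,0,0,0,-0.165,30,0,0,0,0,30,0,0,0,0]'; python3 chk.py w8.png
```

```text
clock: 29.55
tcp_pos: [0.4435, -0.2612, 0.2384]
orientation: [1.769, 0.719, -1.767]
contact_force: [-0.6, 0.1, 0.2]
grip_width: 0.0298
clock: 29.92
tcp_pos: [0.4435, -0.261, 0.2382]
orientation: [1.665, 0.833, -1.665]
contact_force: [1.0, -0.8, 0.9]
grip_width: 0.0303
t 29.93 tcp [ 443.5 -261.   238.2] yaw -36.85 down [ 0.001 -0.    -1.   ] q [-0.26  0.25  0.8   1.97 -0.21  1.01 -0.  ] F [ 1.  -0.8  0.9] w 0.0303
fence top 277 h [48.7 50.4 52.2] Xf [1.5 5.8 9.1] Yj [31.2 42.8 50.7]
pad 1613 h [48.2 50.4 51.9] Xf [-33.8 -29.3 -24. ] Yj [-43.1   2.7  44.6]
stop 493 h [48.8 50.4 51.8] Xf [-47.4 -33.3 -17.6] Yj [-70. -65. -59.]
samp top 2504 h [126.9 128.3 129.8] Xf [-23.7 -17.9 -12.1] Yj [-34.   -2.1  27.1]
samp shoulder 1186 h [88.8 90.4 92. ] Xf [-23.8 -18.4 -12.1] Yj [-57.6  33.2  50.7]
handle 660 h [89.6 96.  97.5] Xf [-141.  -132.  -123.4] Yj [-43.1 -34.  -25.5]
handle rect (-132.53460693359375, -34.723045349121094) (19.491809844970703, 18.925243377685547)
hub 320 h [57.5 59.2 60.8] Xf [-122.4 -116.1 -110.3] Yj [-5.6  1.6  8.7]
```

View pics/w8.png

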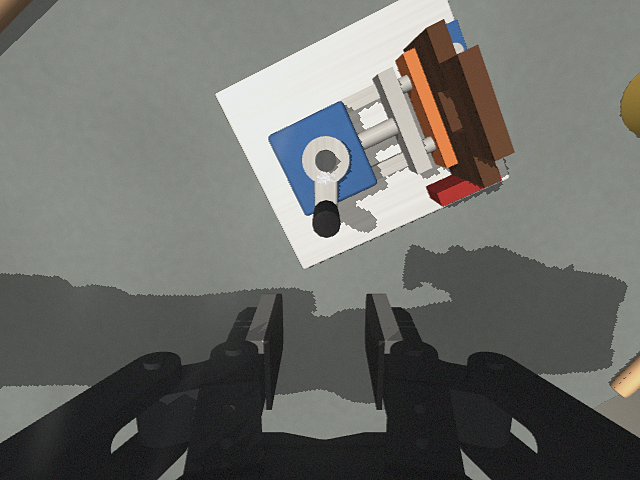

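The handle is at image (326,215), about 294° of crank. The pad at (430,105) nearly touches the sample, with about 1.6–3 mm left to close. I regrip and turn about 125° more.

```bash
python3 -m pendant '[30,20,1.8,-2.5,0,30,30,0,0,0,30,30,0,0,0,30,30,0,0,0,30,25,0,0,0,30,15,0,0,0,30,12,0,0,0,30,8,0,0,0,24,0,0,0,0,24,0,0,0,0,24,0,0,0,0]'; python3 -m pendant '[24,0,-6.8,-0.6,0.17,24,0,-6.8,-0.6,0.17,24,0,-6.8,-0.6,0.17,24,0,-6.8,-0.6,0.17,24,0,-6.8,-0.6,0.17,24,0,-6.8,-0.6,0.17,24,0,0,0,0]';python3 -c "
from w import *;st()"
```

```text
clock: 31.35
tcp_pos: [0.4469, -0.26, 0.0685]
orientation: [1.664, 0.834, -1.663]
contact_force: [0.1, -0.2, -1.0]
grip_width: 0.0239
clock: 32.22
tcp_pos: [0.4308, -0.2237, 0.0681]
orientation: [-2.177, 0.096, 2.177]
contact_force: [-0.5, 0.3, -0.2]
grip_width: 0.0242
t 32.23 tcp [ 430.8 -223.7   68.1] yaw -95.04 down [-0. -0. -1.] q [-0.34  0.58  0.9   2.18 -0.72  0.71 -0.6 ] F [-0.5  0.3 -0.2] w 0.0242
```

```bash
python3 -m pendant '[24,0,-6.8,-0.6,0.17,24,0,-6.8,-0.6,0.17,24,0,-6.8,-0.6,0.17,24,0,-6.8,-0.6,0.17,24,0,-6.8,-0.6,0.17,24,0,-6.8,-0.6,0.17,24,0,-6.8,-0.6,0.17,24,0,0,0,0,24,0,0,0,0]';python3 -c "
from w import *;st()"
```

```text
clock: 33.35
tcp_pos: [0.4591, -0.1892, 0.0679]
orientation: [-1.423, 1.054, 1.423]
contact_force: [0.3, 0.8, 0.3]
grip_width: 0.0239
t 33.35 tcp [ 459.1 -189.2   67.9] yaw -163.09 down [-0.     0.001 -1.   ] q [-0.56  0.8   1.17  2.16 -0.99  0.91 -1.62] F [0.3 0.8 0.3] w 0.0239
```

```bash
python3 -m pendant '[30,0,0,0,0,30,-20,0,0,0,30,-30,0,0,0,30,-30,0,0,0,30,-30,0,0,0,30,-30,0,0,0,30,-30,0,0,0,30,0,0,0,0,30,0,0,0,0]'; python3 chk.py w9.png
```

```text
clock: 34.48
tcp_pos: [0.4589, -0.1887, 0.2374]
orientation: [-1.42, 1.056, 1.421]
contact_force: [-0.3, -0.5, -0.3]
grip_width: 0.0303
t 34.48 tcp [ 458.9 -188.7  237.4] yaw -163.29 down [-0.     0.002 -1.   ] q [-0.78  0.53  1.44  2.02 -0.6   1.12 -1.93] F [-0.3 -0.5 -0.3] w 0.0303
fence top 204 h [48.6 50.2 51.5] Xf [2.3 5.4 8.8] Yj [-48.4 -41.8  50.2]
pad 602 h [47.6 50.  51.5] Xf [-31.7 -27.6 -22.6] Yj [-43.1 -27.4  39.3]
stop 69 h [48.3 50.1 51.6] Xf [-47.1 -40.8 -22.7] Yj [-69.7 -63.9 -59.9]
samp top 2640 h [126.6 128.1 129.6] Xf [-22.6 -16.7 -10.9] Yj [-34.7  -5.   26.6]
samp shoulder 1188 h [88.7 90.1 92.2] Xf [-22.6 -17.5 -11.2] Yj [-57.1 -38.2  49.8]
handle 661 h [89.8 95.9 97.4] Xf [-143.4 -134.4 -125.9] Yj [26.9 35.4 44.7]
handle rect (-134.84584045410156, 36.143043518066406) (19.23176383972168, 19.313404083251953)
hub 291 h [57.4 59.1 60.6] Xf [-123.2 -116.9 -110.4] Yj [-6.2  0.1  7.3]
```

View pics/w9.png

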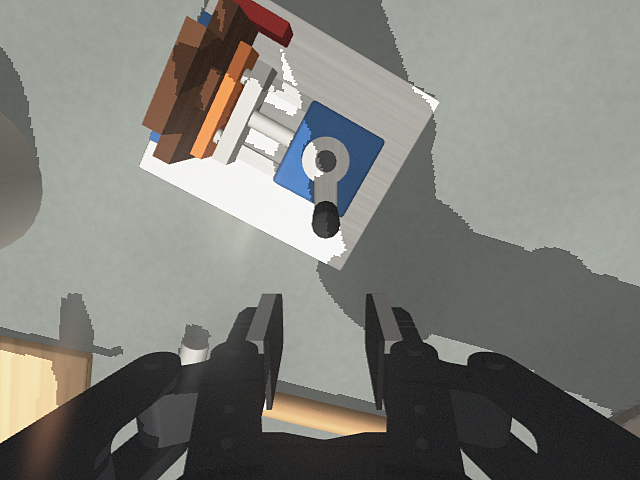

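The pad (225,100) is against the sample and the handle is at (326,220), about 424° of crank. To read the compression directly I compare the pad-to-carriage gap now with the earlier clouds.

```bash
python3 - <<'E'
from w import *
a=np.deg2rad(-11.75);C=np.array([.512,-.3509]);ux=np.array([np.cos(a),np.sin(a)]);uy=np.array([-ux[1],ux[0]])
def an(n,A,img):
    X=(A[:,:2]-C)@ux*1000-49.85; Y=(A[:,:2]-C)@uy*1000-110.3; h=A[:,2]*1000
    for lab,ys in(('Y-40..-10',(-40,-10)),('Y10..40',(10,40)),('all',(-40,40))):
        m=(h>42)&(h<54)&(X>-75)&(X<-18)&(Y>ys[0])&(Y<ys[1])
        H,e=np.histogram(X[m],np.arange(-70,-17,1.));print(n,lab,dict((int(x),int(c)) for x,c in zip(e,H) if c))
    
an('before',np.load('w5.npy'),0)
p,d=viewer.grab_frame('wrist');an('after',cloud('wrist',d,d>0),0)
E
```

```text
before Y-40..-10 {-65: 29, -64: 47, -63: 47, -62: 34, -61: 34, -60: 34, -59: 35, -58: 34, -57: 61, -56: 41, -55: 34, -54: 34, -43: 48, -42: 54, -41: 41, -40: 36, -39: 36, -38: 36, -37: 36, -36: 47, -35: 44, -34: 15}
before Y10..40 {-65: 39, -64: 38, -63: 39, -62: 49, -61: 67, -60: 40, -59: 38, -58: 39, -57: 39, -56: 68, -55: 46, -54: 39, -43: 39, -42: 39, -41: 38, -40: 49, -39: 56, -38: 48, -37: 39, -36: 39, -35: 40, -34: 22}
before all {-70: 2, -69: 2, -67: 3, -66: 1, -65: 93, -64: 110, -63: 121, -62: 123, -61: 126, -60: 99, -59: 97, -58: 98, -57: 126, -56: 158, -55: 105, -54: 98, -43: 116, -42: 118, -41: 104, -40: 110, -39: 117, -38: 114, -37: 117, -36: 113, -35: 109, -34: 37}
after Y-40..-10 {-51: 53, -50: 80, -49: 56, -48: 60, -47: 56, -46: 60, -45: 59, -44: 53, -43: 60, -42: 59, -41: 63, -40: 51, -39: 56, -38: 1, -32: 123, -31: 65, -30: 58, -29: 61, -28: 66, -27: 58, -26: 62, -25: 58, -24: 62, -23: 101, -22: 1}
after Y10..40 {-51: 31, -50: 89, -49: 52, -48: 54, -47: 55, -46: 50, -45: 59, -44: 53, -43: 50, -42: 56, -41: 55, -40: 52, -39: 54, -38: 1, -32: 107, -31: 58, -30: 52, -29: 55, -28: 62, -27: 48, -26: 51, -25: 60, -24: 54, -23: 82, -22: 5}
after all {-70: 3, -68: 1, -67: 1, -66: 2, -65: 1, -63: 2, -62: 1, -60: 2, -59: 1, -58: 4, -57: 4, -56: 3, -55: 4, -54: 2, -53: 1, -52: 1, -51: 119, -50: 221, -49: 143, -48: 152, -47: 152, -46: 147, -45: 155, -44: 145, -43: 151, -42: 150, -41: 156, -40: 140, -39: 147, -38: 5, -32: 307, -31: 165, -30: 144, -29: 155, -28: 171, -27: 141, -26: 152, -25: 156, -24: 152, -23: 248, -22: 8}
```

```bash
python3 - <<'E'
from w import *
save('side','s9.png');st()
for n in('other','glue','tub','jar','mallet','offcut','coffee'): print(n,[(np.round(x['location'],3).tolist(),round(x['score'],2)) for x in nets.look_for(n,'side')[:1]])
r.hand_in()
E
```

```text
t 34.62 tcp [ 458.7 -188.9  237.1] yaw -163.34 down [-0.002  0.    -1.   ] q [-0.78  0.54  1.44  2.02 -0.59  1.12 -1.93] F [-0.5 -0.2 -0.3] w 0.0299
other [([0.619, 0.08, 0.149], 0.65)]
glue [([0.708, -0.36, 0.094], 0.91)]
tub [([0.783, -0.121, 0.079], 0.64)]
jar [([0.462, 0.418, 0.066], 0.86)]
mallet [([0.434, 0.012, 0.027], 0.75)]
offcut [([0.32, 0.353, 0.022], 0.57)]
coffee [([0.593, 0.44, 0.066], 0.55)]
the job is handed in; nothing more can be done
```

The dark sample is clamped in the jig and the job is handed in, at 34.6 s on the clock. I lifted the sample 14 mm, slid it off over the tip and stood it on the jig's base. Then I pushed it against the red stop and towards the fence. I turned the crank clockwise from about 87° to 424° in two strokes, lifting off to look in between.

**Last checks:**
- **Clamp:** the gap between pad and carriage shrank from 10 to 6 mm, so the pad is pressed back about 4 mm (allowed 2.4 to 5.6). The crank angle agrees: the carriage moved 15 mm and the pad about 11 mm.
- **Sample:** it stands upright with its top at 128 mm. The pad face is 22 mm from the fence's centre, which is where it should be with the sample flat on the fence.
- **Other things:** the pale sample still hangs on its peg, and each bystander was within about 8 mm of where it was first seen.

**Disagreements:**
- The position along the gap read about -4 mm where -5 is expected. The edge nearest the stop was within about 1 mm of its face, and my zero there is uncertain by 1 to 1.5 mm, so I took it as home.
- The wrist camera put the sample's centre about 0.7 mm further from the fence than flat. I put this down to calibration.

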